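# Index the rotary lidding table and press a lid home

## Task

On the rotary lidding table one tub's lid stands proud; the other tubs are closed. Push the table round by its upright handle posts, click by click, until that tub has clicked to rest right under the press, then push the press knob down until the lid is fully home, and let the press rise again. Do not touch any tub with the robot, keep all the tubs standing in their places on the table, and leave the bowl, the spatula and the jar where they are.

Things in the scene. Friction and masses are not known exactly. Their poses are not given: they have to be found in the camera images.
- machine: Fixed base of the rotary lidding machine: round, white, 230 mm diameter. Origin on the bench under the table's vertical turning axis; z up; its +y axis points level from the turning axis to the press. The press acts 110 mm from the axis along +y.
- press_arm (a point): Top of the fixed white press arm, halfway along it. The arm, 50 mm wide, reaches from a fixed central column (52 mm diameter) 140 mm out along the machine's +y; its underside is 180 mm, its top about 220 mm above the bench.
- turntable (a joint): Angle (rad) of the aluminium turntable, counter-clockwise from above positive, 0 at the start, free either way. Disc 330 mm diameter, top 60 mm above the bench; six stations 60 degrees apart, 110 mm from the axis, one under the press at angle 0. A click-stop draws it to the nearest multiple of 60 degrees (within 1.5): past half way it runs on by itself to the next.
- post (a point): Centre of the top of one of six equal steel handle posts, 60 degrees apart on the turntable, halfway between stations: 180 mm from the axis, 16 mm diameter, 90 mm long, from 60 to 150 mm above the bench. At angle 0 they stand 30, 90, 150.. degrees from the machine's +y. Any may be pushed sideways, either way round; it takes 4 to 6 N.
- press_knob (a point): Centre of the top of the black round press knob (54 mm diameter), 276 mm above the bench when up. Pushed down it drives a flat ram, 56 mm diameter, its face 156 mm above the bench when up; a spring lifts it back. It meets the proud lid after 12 to 15 mm and has it home at 28 mm, where it stops hard; the push grows to about 10 N until then.
- open_tub: White round tub, 72 mm diameter and 60 mm high, whose grey lid (76 mm diameter, 8 mm thick) stands proud, 16 mm above the rim on a narrower plug, leaving a clear gap. Loose on the table at one of the stations next to or two steps (counter-clockwise) from the press. Origin at the centre of its underside (60 mm above the bench).
- lid (a joint): How far (m) the lid of open_tub has gone down: 0 = 16 mm proud (may start at up to 0.003), 0.016 = fully home. It stays where it is pushed; pushing takes about 5 N.
- tub_b: a closed tub of the same shape as open_tub (72 mm diameter, 60 mm high), its lid already home: lid top 68 mm above the tub's underside. Origin at the centre of its underside.
- tub_c: a closed tub of the same shape as open_tub (72 mm diameter, 60 mm high), its lid already home: lid top 68 mm above the tub's underside. Origin at the centre of its underside.
- tub_d: a closed tub of the same shape as open_tub (72 mm diameter, 60 mm high), its lid already home: lid top 68 mm above the tub's underside. Origin at the centre of its underside. It stands under the press at the start.
- bowl: Bystander: steel bowl, 170 mm diameter, 80 mm high, to the left on the bench. Origin under its centre.
- spatula: Bystander: spatula lying on the bench to the right.
- jar: Bystander: amber glass jar, 80 mm diameter, 110 mm high, on the bench to the right of the machine.
There are look-alikes about, which are no part of the job. What is shaped like the tub_c but yellow is not meant. What is shaped like the open_tub but turquoise is not meant.

How it is judged:
By the outcome, as a careful person would: the job done as asked, in the order asked, and still so for the second after the job is handed in, with the robot touching nothing.
It also fails if it takes over 72 s, if anything falls off the work surface, if the arm or the gripper's body presses on something with over 40 N, if the wrist force passes 120 N, or if a joint passes its speed limit or range.

## Robot

A 6-joint arm with a two-finger parallel gripper is mounted at the origin on the work surface. World frame = base frame: x ahead of the robot, y to its left, z up, the work surface at z = 0. Lengths are in m, angles in rad, forces in N, time in s.
With the tool pointing down it reaches from about 0.35 to 0.85 m from the base axis. Payload 8.1 kg.
Tool frame: the origin (TCP) lies at the very end of the fingers, on their centre line; the grasp point (between the pads) lies 19 mm behind it (robot.pinch_z is the distance from the TCP to the grasp point, in m); y points along the fingers, x is the direction in which the jaws open and shut, and the axes are right-handed (so a half turn about y gives the same grasp; the last joint's range is limited). The gripper opens to 93 mm and grips with 3 to 60 N. Pads are 15 mm wide; open, the fingers measure 128 mm over their backs; the gripper's body (75 mm by 188 mm) begins 65 mm behind the grasp point.
Start: joints at [1.202, 0.13, 1.488, -0, 1.523, -0.085], TCP at [0.168, 0.576, 0.193] pointing down, gripper open.
Joint ranges: [-2.96, 2.96], [-0.89, 2.26], [0.02, 2.5], [-1.34, 4.48], [0, 2.73], [-2.66, 2.66]. Speed limits (rad/s): [2.39, 2.39, 2.79, 3.14, 3.14, 3.14].

## Interface

Orientations are given as a rotation vector (axis times angle).
In Python, from plant import robot gives the robot as it stands.
- The arm moves only by the shell command python3 -m inch 'ROWS' [FORCE]. ROWS is JSON, a list of rows, each a list of 5 numbers: the closure, from -1 (fully open) to 1 (shut), then the shift along the world's x, y, z in m, then the turn about the world's z in rad. A call has 1 to 8 rows; each row is the pose to reach, as a shift and turn from the pose measured when the call began; what a row does not reach only later rows make up. A row lasts 1/8 s, in which the tool goes at most 62.5 mm and 10.7 degrees, less where a joint would pass 70% of its speed; a pose out of reach is approached as far as the arm can. A call with a gripper value outside its range is refused whole. The fingers move at their own pace and stop on an object; FORCE is the grip in N (left out, the last holds). Time passes only in rows, so rows that repeat a pose let the fingers close. It gives the time, the measured TCP pose, the force and the opening at its end, in the units of the state.
- robot.read_state(): the state, without advancing time (a new reading comes with each control period).
- robot.read_camera(name): name is "scene" or "top" or "wrist"; returns a dict with "color" (480x640x3 uint8, red, green, blue), "mtx" (3x3 intrinsics, pixels), "R" (3x3) and "t" (3): a world point X has camera coordinates R X + t; the wrist camera has in their place "hand_eye" (4x4, takes a point from camera to tool coordinates, whose origin is the TCP and whose axes are the tool frame's). Camera axes: x right, y down, z forward; pixel columns grow to the right and rows downward; lengths in m; the calibration is good to about 2 mm. A picture is of the moment at which its call begins: read the wrist's pose just before it. There is no depth.
- robot.close_job(): hands the job in, once; it reports no verdict.
The state is a dict: "t": time; "q": joint angles; "dq": joint speeds; "joint_torque": joint torques, N m; "tool_pos": TCP position; "orientation": TCP orientation; "force": force on the tool from outside, world axes, zero at the start; "wrist_torque": the same for the moment, N m; "opening": finger opening in m.
Only numpy, scipy, OpenCV 4.12 (cv2) and the standard library are available. Lean on these libraries where they do the work, as an engineer would, in place of code of your own. Each camera call takes 0.05 s, during which the arm holds its last target. There are 200 camera calls.

## Working session

There is one attempt and no reset: what is moved stays moved. The work goes in short steps, Python scripts to look and compute and a shell command to move; the robot and the scene stay as the last step left them, time stands still between calls to the robot, and variables do not carry over. Pictures are saved under pics/ and viewed, about 8 in all and at most 12, crops included, and the job is handed in when it is done.

```bash
mkdir -p pics; ls; python3 - <<'E'
from plant import robot
import cv2,numpy as np
s=robot.read_state();print(s)
for n in("scene","top"):
    c=robot.read_camera(n);cv2.imwrite(f"pics/{n}0.png",c["color"][...,::-1]);np.savez(f"{n}.npz",mtx=c["mtx"],R=c["R"],t=c["t"])
    print(n,c["mtx"],c["R"],c["t"])
E
```

```text
pics
{'t': 0.0, 'q': array([ 1.20157944e+00,  1.31165333e-01,  1.48925949e+00, -1.78558682e-05,
        1.52300407e+00, -8.54163404e-02]), 'dq': array([ 4.64981574e-05,  3.34425540e-04, -1.47079896e-03, -1.02777381e-03,
        1.81455988e-04,  3.66014034e-04]), 'joint_torque': array([-1.47884188e-03, -5.59816790e+01, -4.91767251e+01,  7.65274954e-02,
        3.48521210e-02, -1.01416615e-04]), 'tool_pos': array([0.16777633, 0.57542599, 0.19149587]), 'orientation': array([-1.33120447, -0.99649443,  0.99906903]), 'force': array([-0.19650232, -0.24716789, -0.20244323]), 'wrist_torque': array([ 0.03508809, -0.04575272,  0.02132112]), 'opening': 0.09311328638174546}
scene [[616.66249729   0.         314.35105837]
 [  0.         616.66249729 238.59806677]
 [  0.           0.           1.        ]] [[-0.23263385  0.97255996 -0.00293526]
 [ 0.70637023  0.16688585 -0.68788822]
 [-0.66852269 -0.16209946 -0.7258107 ]] [ 0.16710558 -0.26456992  2.15389436]
top [[624.02624146   0.         315.31360661]
 [  0.         624.02624146 246.71071368]
 [  0.           0.           1.        ]] [[ 0.01238843 -0.99991116  0.00491861]
 [-0.98422027 -0.01306207 -0.17646486]
 [ 0.17651343 -0.00265487 -0.98429465]] [-0.07246641  0.55723276  1.8481507 ]
```

View pics/scene0.png

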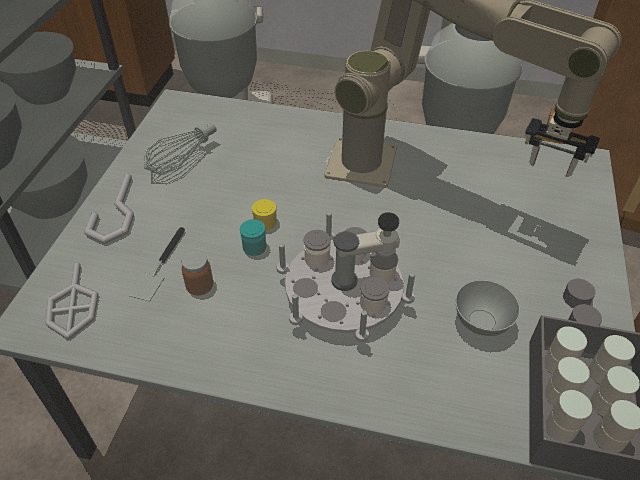

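View pics/top0.png

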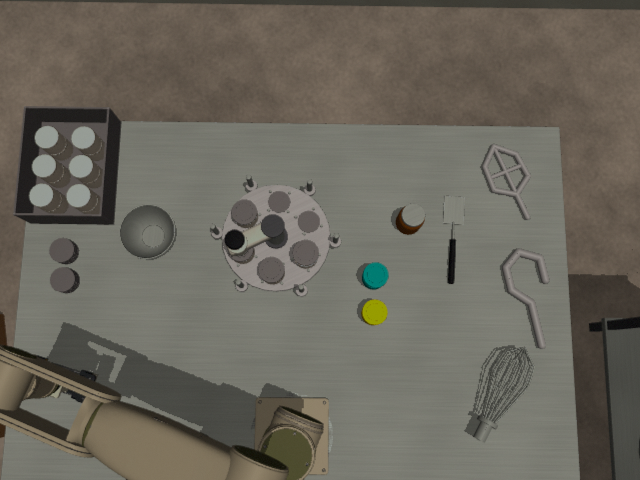

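```bash
python3 - <<'E'
from plant import robot
from scipy.spatial.transform import Rotation as R
print(R.from_rotvec(robot.read_state()["orientation"]).as_matrix().round(3))
E
```

```text
[[ 0.28  -0.001 -0.96 ]
 [ 0.96  -0.002  0.28 ]
 [-0.002 -1.     0.   ]]
```

```bash
cat > h.py <<'E'
import numpy as np
from scipy.optimize import least_squares
class Cam:
    def __init__(s,n):
        d=np.load(f"{n}.npz");s.K,s.R,s.t=d["mtx"],d["R"],d["t"]
    def proj(s,X):
        p=(s.R@np.atleast_2d(X).T).T+s.t;p=p@s.K.T;return p[:,:2]/p[:,2:]
    def at(s,uv,z):
        d=s.R.T@np.linalg.inv(s.K)@np.array([*uv,1.]);o=-s.R.T@s.t
        return o+d*(z-o[2])/d[2]
E
python3 - <<'E'
import cv2,numpy as np
a=cv2.imread("pics/scene0.png")[195:345,260:430];b=cv2.imread("pics/top0.png")[170:305,200:350]
a=cv2.resize(a,None,fx=4.7,fy=4,interpolation=cv2.INTER_CUBIC) if 0 else cv2.resize(a,(680,600),interpolation=cv2.INTER_CUBIC)
b=cv2.resize(b,(600,540),interpolation=cv2.INTER_CUBIC)
cv2.imwrite("pics/c1.png",a);cv2.imwrite("pics/c2.png",b)
E
```

```text
(no output)
```

View pics/c1.png

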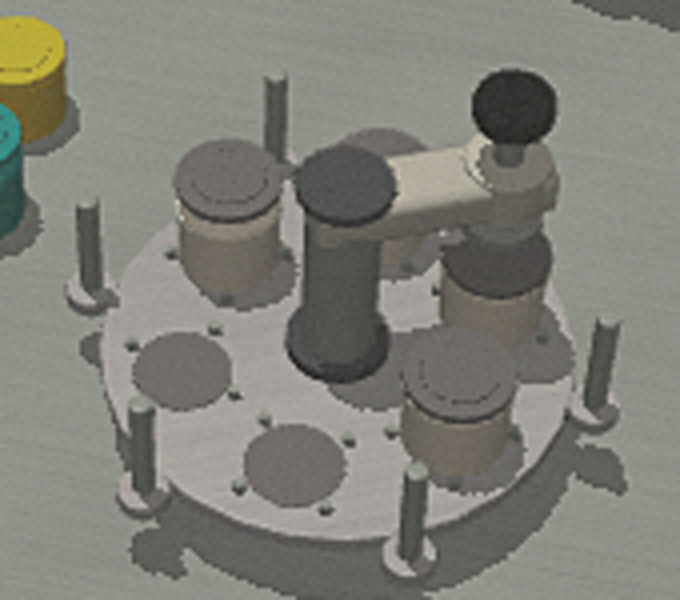

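View pics/c2.png

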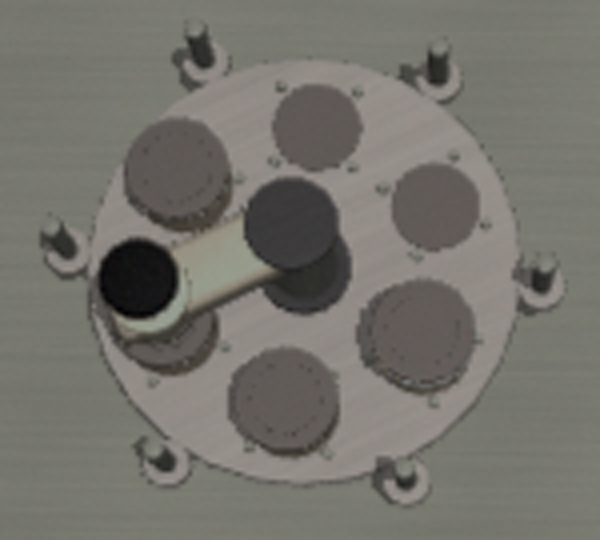

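```bash
python3 - <<'E'
from h import *
T,S=Cam("top"),Cam("scene")
tp=np.array([(197,30),(440,50),(545,263),(405,465),(153,447),(50,222)])/4+[200,170]
sp=np.array([(276,78),(90,204),(141,404),(416,468),(607,322)])/4+[260,195]
tk=np.array([138,276])/4+[200,170]; sk=np.array([515,101])/4+[260,195]
def pts(p):
    c=np.array([p[0],p[1],0]);u=lambda a,r,z:c+[r*np.cos(p[2]+a),r*np.sin(p[2]+a),z]
    return u
def f(p,full=0):
    u=pts(p);P=np.array([u(np.radians(30+60*k),.18,.15) for k in range(6)]);K=u(0,.11,.276)
    r=[]
    for C,o,k in((T,tp,tk),(S,sp,sk)):
        q=C.proj(P)
        for x in o: r.append((x-q)[np.argmin(((x-q)**2).sum(1))])
        r.append(k-C.proj(K)[0])
    return np.ravel(r)
g=T.at(tk,.276);c0=T.at(np.array([305,275])/4+[200,170],.06);print(g,c0)
d=(g-c0);s=least_squares(f,[c0[0],c0[1],np.arctan2(d[1],d[0])],loss="soft_l1");print(s.x,f(s.x).reshape(-1,2).round(1).tolist())
u=pts(s.x);np.save("pose.npy",s.x)
print("knob",u(0,.11,.276))
for k in range(6): print("post",30+60*k,u(np.radians(30+60*k),.18,.15).round(4))
for k in range(6):
  for z in(.128,.144):
    w=u(np.radians(60*k),.11,z);print(k,z,w.round(3),"top",((T.proj(w)[0]-[200,170])*4).round(0),"scene",((S.proj(w)[0]-[260,195])*4).round(0))
E
```

```text
[0.53563963 0.15189281 0.276     ] [0.57921318 0.05339617 0.06      ]
[0.58597976 0.05373274 2.0288649 ] [[0.6, 1.2], [0.3, 1.5], [-0.3, 0.4], [0.2, -0.3], [0.2, 0.2], [0.1, -0.3], [0.2, 0.6], [-0.3, 1.1], [0.9, 1.2], [0.4, 0.4], [0.1, -0.4], [-0.2, 1.1], [-0.1, 1.1]]
knob [0.53733594 0.15239265 0.276     ]
post 30 [0.4363 0.1537 0.15  ]
post 90 [ 0.4245 -0.0259  0.15  ]
post 150 [ 0.5742 -0.1259  0.15  ]
post 210 [ 0.7356 -0.0463  0.15  ]
post 270 [0.7474 0.1333 0.15  ]
post 330 [0.5978 0.2333 0.15  ]
0 0.128 [0.537 0.152 0.128] top [162. 312.] scene [497. 251.]
0 0.144 [0.537 0.152 0.144] top [160. 308.] scene [499. 236.]
1 0.128 [0.476 0.061 0.128] top [286. 397.] scene [381. 166.]
1 0.144 [0.476 0.061 0.144] top [284. 394.] scene [382. 150.]
2 0.128 [ 0.525 -0.038  0.128] top [423. 332.] scene [229. 191.]
2 0.144 [ 0.525 -0.038  0.144] top [423. 329.] scene [229. 176.]
3 0.128 [ 0.635 -0.045  0.128] top [435. 185.] scene [180. 307.]
3 0.144 [ 0.635 -0.045  0.144] top [435. 180.] scene [180. 291.]
4 0.128 [0.696 0.047 0.128] top [313. 103.] scene [295. 402.]
4 0.144 [0.696 0.047 0.144] top [312.  97.] scene [296. 387.]
5 0.128 [0.647 0.145 0.128] top [177. 165.] scene [459. 372.]
5 0.144 [0.647 0.145 0.144] top [175. 160.] scene [461. 357.]
```

Lookalikes: the turquoise tub (253,237) and the yellow tub (264,214) in the scene picture, and the closed tubs at stations 5 (375,290), 0 (384,265) and 1 (357,240). The lid at station 2 (317,240) projects high, at about 141 mm, with a gap below it. That makes it the open tub, two steps counter-clockwise, so the table must go -120°. I'll move near and check it with the wrist camera.

```bash
python3 -m inch '[[1,0.02,-0.04,0.04,0.1],[1,0.04,-0.08,0.06,0.2],[1,0.06,-0.13,0.06,0.3],[1,0.09,-0.18,0.06,0.4],[1,0.12,-0.23,0.06,0.5],[1,0.14,-0.28,0.06,0.6],[1,0.16,-0.325,0.06,0.7],[1,0.16,-0.325,0.06,0.7]]' 10
python3 -m inch '[[1,0.01,-0.05,0,0],[1,0.02,-0.1,0,0],[1,0.03,-0.15,0,0],[1,0.04,-0.2,0,0],[1,0.06,-0.25,0,0],[1,0.09,-0.29,0,0],[1,0.11,-0.32,0,0],[1,0.11,-0.32,0,0]]'
python3 - <<'E'
from plant import robot
import cv2,numpy as np
a=cv2.resize(cv2.imread("pics/scene0.png")[222:278,296:345],None,fx=10,fy=10,interpolation=cv2.INTER_CUBIC)
s=robot.read_state();w=robot.read_camera("wrist")["color"][...,::-1]
o=np.zeros((560,800,3),np.uint8);o[:,:300]=cv2.resize(a[:, :],(300,343))[:1].repeat(560,0)*0
o[:343,:300]=cv2.resize(a,(300,343));o[:375,300:800]=cv2.resize(w,(500,375))
cv2.imwrite("pics/c3.png",o);print(s["tool_pos"],s["force"],s["q"])
E
```

```text
t: 1.1
tool_pos: [0.3289, 0.2479, 0.2514]
orientation: [-0.987, -1.506, 1.508]
force: [0.5, 0.2, -0.1]
opening: 0.0174
t: 2.1
tool_pos: [0.4394, -0.0728, 0.2505]
orientation: [-0.987, -1.503, 1.506]
force: [-0.2, -0.0, -0.5]
opening: 0.0004
[ 0.43938938 -0.07284382  0.25049064] [-0.17102776 -0.02879178 -0.52848126] [-2.77897850e-01 -3.13704388e-01  1.80083845e+00 -1.76393955e-03
  1.65494920e+00 -2.25849875e+00]
```

View pics/c3.png

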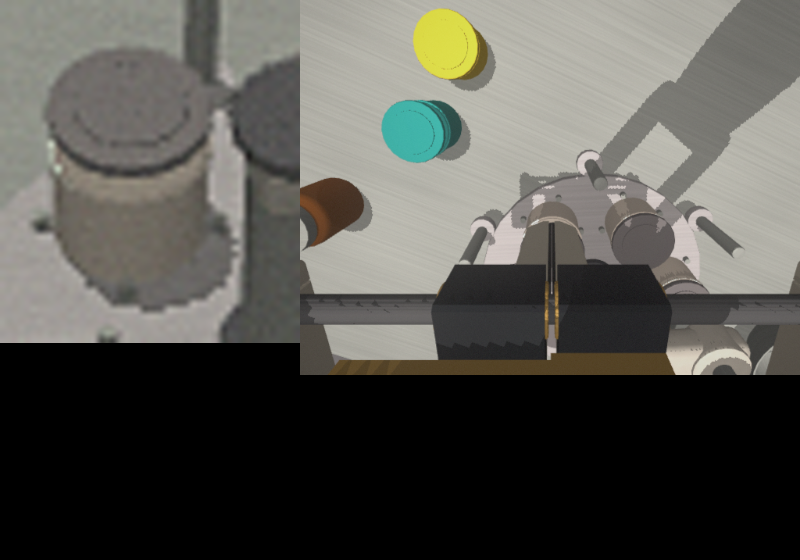

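```bash
python3 -m inch '[[1,0.009,0.008,-0.02,0.05],[1,0.009,0.008,-0.05,0.1],[1,0.009,0.008,-0.08,0.15],[1,0.009,0.008,-0.11,0.2],[1,0.009,0.008,-0.14,0.2],[1,0.009,0.008,-0.14,0.2]]'
python3 - <<'E'
import numpy as np
c=np.array([.58598,.05373]);phi=2.02886
for a in range(106,34,-6):
    w=phi+np.radians(a);print(a,(c+.18*np.array([np.cos(w),np.sin(w)])).round(4),"tangent yaw",round(np.degrees(w)-90))
E
```

```text
t: 2.9
tool_pos: [0.4456, -0.0618, 0.1084]
orientation: [-0.849, -1.641, 1.645]
force: [1.2, -0.6, -0.0]
opening: 0.0003
106 [ 0.4527 -0.0673] tangent yaw 132
100 [ 0.4408 -0.0527] tangent yaw 126
94 [ 0.4305 -0.0369] tangent yaw 120
88 [ 0.4219 -0.0202] tangent yaw 114
82 [ 0.415  -0.0026] tangent yaw 108
76 [0.4101 0.0156] tangent yaw 102
70 [0.407  0.0341] tangent yaw 96
64 [0.406 0.053] tangent yaw 90
58 [0.4069 0.0718] tangent yaw 84
52 [0.4098 0.0904] tangent yaw 78
46 [0.4146 0.1086] tangent yaw 72
40 [0.4212 0.1262] tangent yaw 66
```

```bash
python3 -m inch '[[1,-0.005,0.009,0,0],[1,-0.01,0.016,0,-0.05],[1,-0.015,0.025,0,-0.1],[1,-0.02,0.033,0,-0.15],[1,-0.024,0.042,0,-0.2],[1,-0.028,0.05,0,-0.25],[1,-0.031,0.059,0,-0.3],[1,-0.033,0.067,0,-0.33]]'
python3 -m inch '[[1,-0.002,0.009,0,-0.05],[1,-0.004,0.018,0,-0.1],[1,-0.005,0.027,0,-0.15],[1,-0.006,0.036,0,-0.2],[1,-0.007,0.045,0,-0.25],[1,-0.007,0.054,0,-0.3],[1,-0.006,0.063,0,-0.35],[1,-0.005,0.07,0,-0.4]]'
```

```text
t: 3.9
tool_pos: [0.4131, 0.0054, 0.1103]
orientation: [-1.061, -1.411, 1.413]
force: [0.1, -4.1, -0.5]
opening: 0.0003
t: 4.9
tool_pos: [0.4087, 0.0766, 0.1122]
orientation: [-1.263, -1.121, 1.119]
force: [0.7, 0.7, 0.3]
opening: 0.0005
```

```bash
python3 -m inch '[[1,-0.015,-0.01,0,0],[1,-0.03,-0.02,0.03,0],[1,-0.03,-0.03,0.08,0.1],[1,-0.03,-0.04,0.13,0.2],[1,-0.03,-0.06,0.14,0.35],[1,-0.02,-0.09,0.14,0.5],[1,0.01,-0.12,0.14,0.6],[1,0.037,-0.14,0.14,0.7]]'
python3 - <<'E'
from plant import robot
import cv2,numpy as np
o=np.zeros((600,800,3),np.uint8)
s=robot.read_camera("scene")["color"][...,::-1];t=robot.read_camera("top")["color"][...,::-1]
o[:,:400]=cv2.resize(s[195:345,270:430],(400,375),interpolation=cv2.INTER_CUBIC)[:1]*0
o[:450,:480]=cv2.resize(s[195:345,265:425],(480,450),interpolation=cv2.INTER_CUBIC)
o[:300,480:]=cv2.resize(t[165:315,190:350],(320,300),interpolation=cv2.INTER_CUBIC)
cv2.imwrite("pics/c4.png",o)
E
```

```text
t: 5.9
tool_pos: [0.4467, -0.0638, 0.2544]
orientation: [-0.877, -1.626, 1.622]
force: [-0.8, -0.4, 1.3]
opening: 0.0002
```

View pics/c4.png

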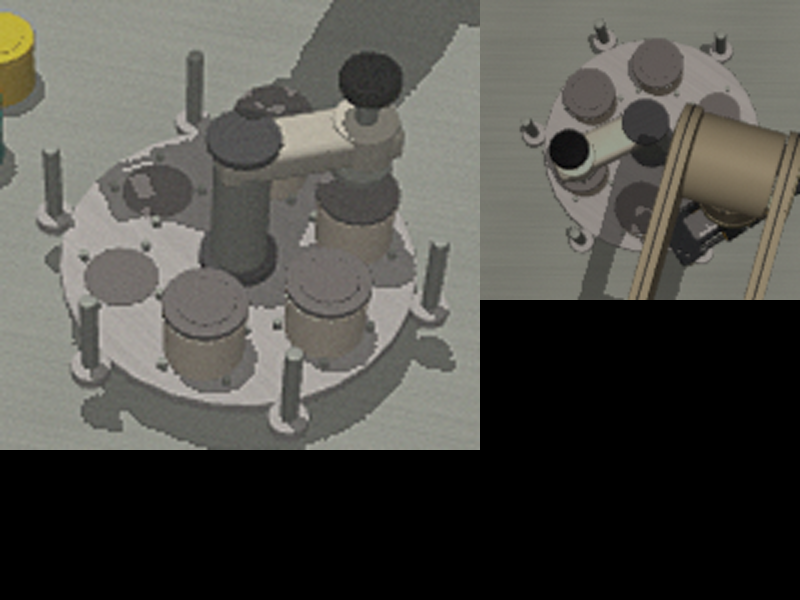

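One click made: the posts are back at their stops, a closed tub is under the press (357,215), and the candidate tub is at station 1, partly hidden (275,110). Next is the second click.

```bash
python3 -m inch '[[1,0,0.002,-0.03,0],[1,0,0.002,-0.06,0],[1,0,0.002,-0.09,0],[1,0,0.002,-0.12,0],[1,0,0.002,-0.144,0],[1,0,0.002,-0.144,0]]'
python3 -m inch '[[1,-0.005,0.009,0,0],[1,-0.01,0.016,0,-0.05],[1,-0.015,0.025,0,-0.1],[1,-0.02,0.033,0,-0.15],[1,-0.024,0.042,0,-0.2],[1,-0.028,0.05,0,-0.25],[1,-0.031,0.059,0,-0.3],[1,-0.033,0.067,0,-0.33]]'
python3 -m inch '[[1,-0.002,0.009,0,-0.05],[1,-0.004,0.018,0,-0.1],[1,-0.005,0.027,0,-0.15],[1,-0.006,0.036,0,-0.2],[1,-0.007,0.045,0,-0.25],[1,-0.007,0.054,0,-0.3],[1,-0.006,0.063,0,-0.35],[1,-0.005,0.07,0,-0.4]]'
```

```text
t: 6.75
tool_pos: [0.4455, -0.0608, 0.1087]
orientation: [-0.874, -1.622, 1.62]
force: [-0.2, 0.6, 1.7]
opening: 0.0002
t: 7.75
tool_pos: [0.4132, 0.0062, 0.1109]
orientation: [-1.083, -1.392, 1.388]
force: [0.6, -4.8, -0.2]
opening: 0.0003
t: 8.75
tool_pos: [0.4087, 0.0773, 0.1129]
orientation: [-1.281, -1.099, 1.092]
force: [0.1, 0.1, -0.1]
opening: 0.0
```

```bash
python3 -m inch '[[1,-0.015,-0.01,0,0],[1,-0.03,-0.02,0.03,0],[1,-0.03,-0.02,0.08,0],[1,-0.03,-0.02,0.13,0],[1,-0.03,-0.02,0.18,0],[1,-0.03,-0.02,0.22,0],[1,-0.03,0,0.23,0],[1,-0.03,0,0.23,0]]'
python3 - <<'E'
from plant import robot
import cv2,numpy as np
o=np.zeros((600,800,3),np.uint8)
s=robot.read_camera("scene")["color"][...,::-1];t=robot.read_camera("top")["color"][...,::-1];w=robot.read_camera("wrist")["color"][...,::-1]
o[:450,:480]=cv2.resize(s[195:345,265:425],(480,450),interpolation=cv2.INTER_CUBIC)
o[:300,480:]=cv2.resize(t[165:315,190:350],(320,300),interpolation=cv2.INTER_CUBIC)
o[310:550,480:]=cv2.resize(w,(320,240))
cv2.imwrite("pics/c5.png",o)
E
```

```text
t: 9.75
tool_pos: [0.3788, 0.0785, 0.3456]
orientation: [-1.283, -1.104, 1.091]
force: [-0.4, 0.3, 0.2]
opening: 0.0005
```

View pics/c5.png

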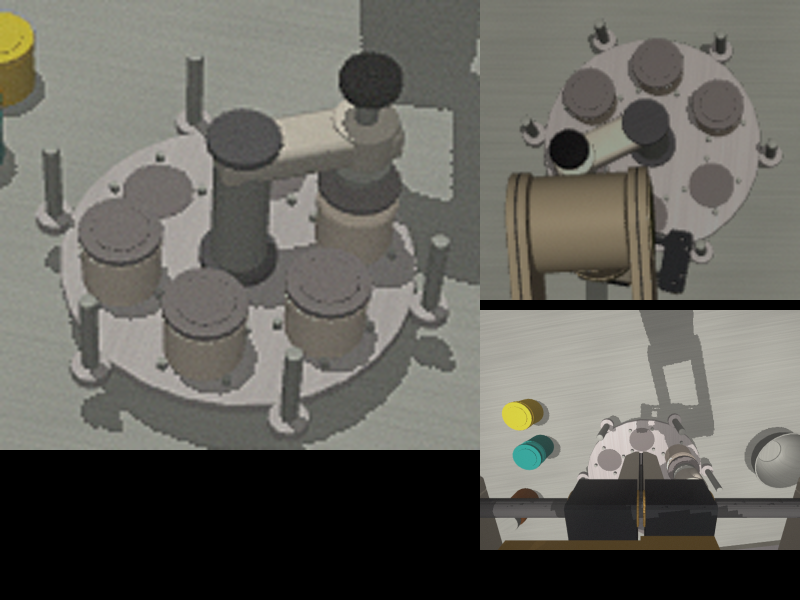

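Under the press, the lid of the tub now there sits visibly higher (358,185) with its rim below it, so it's the proud one. Now over the knob.

```bash
python3 -m inch '[[1,0.03,0.015,0,0],[1,0.06,0.03,0,0],[1,0.09,0.045,0,0],[1,0.12,0.06,0,0],[1,0.1585,0.074,0,0],[1,0.1585,0.074,-0.02,0],[1,0.1585,0.074,-0.04,0],[1,0.1585,0.074,-0.06,0]]'
python3 -m inch '[[1,0,0,-0.003,0],[1,0,0,-0.006,0],[1,0,0,-0.009,0],[1,0,0,-0.013,0],[1,0,0,-0.017,0],[1,0,0,-0.02,0],[1,0,0,-0.02,0],[1,0,0,-0.02,0]]'
```

```text
t: 10.9
tool_pos: [0.5362, 0.1507, 0.281]
orientation: [-1.28, -1.098, 1.094]
force: [-0.2, -0.8, 0.2]
opening: 0.0003
t: 11.9
tool_pos: [0.5363, 0.1507, 0.2611]
orientation: [-1.28, -1.098, 1.093]
force: [0.1, 0.6, 0.2]
opening: 0.0009
```

No force at 0.261, which is unexpected, so I'll look.

```bash
python3 - <<'E'
from plant import robot
import cv2,numpy as np
from h import *
print(robot.read_state()["force"],robot.read_state()["tool_pos"])
o=np.zeros((480,800,3),np.uint8)
s=robot.read_camera("scene")["color"][...,::-1];t=robot.read_camera("top")["color"][...,::-1]
o[:480,:480]=cv2.resize(s[165:285,325:445],(480,480),interpolation=cv2.INTER_CUBIC)
o[:300,480:]=cv2.resize(t[165:315,190:350],(320,300),interpolation=cv2.INTER_CUBIC)
cv2.imwrite("pics/c6.png",o)
E
```

```text
[0.14463532 0.59201697 0.23848534] [0.53628798 0.15072102 0.26113227]
```

View pics/c6.png

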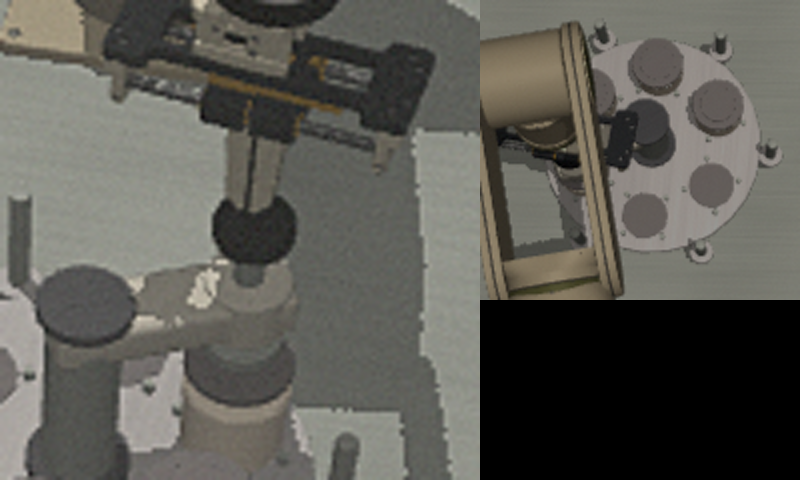

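```bash
python3 - <<'E'
from h import *
S=Cam("scene");f=lambda X:((S.proj(X)[0]-[325,165])*4).round(1)
print("tcp",f([.5363,.1507,.2611]),"tcp if .276",f([.5363,.1507,.276]),"knob top up",f([.5373,.1524,.276]),"knob bottom?",f([.5373,.1524,.25]))
E
python3 -m inch '[[1,0,0,-0.002,0],[1,0,0,-0.004,0],[1,0,0,-0.004,0]]'
```

```text
tcp [250.9 231.7] tcp if .276 [252.8 215.2] knob top up [255.2 216.7] knob bottom? [251.8 245.4]
t: 12.38
tool_pos: [0.5362, 0.1507, 0.2569]
orientation: [-1.28, -1.098, 1.094]
force: [-0.3, -1.3, 0.0]
opening: 0.0003
```

```bash
python3 - <<'E'
from plant import robot
import cv2,numpy as np
a=cv2.imread("pics/scene0.png");s=robot.read_camera("scene")["color"][...,::-1]
cv2.imwrite("pics/scene1.png",s)
for im in(a,s):
    g=im[:,:,:].max(2)
    for c in(382,386,388,391,394): print(c,g[206:240,c].tolist())
o=np.hstack([cv2.resize(i[200:250,365:412],(400,426),interpolation=cv2.INTER_NEAREST) for i in(a,s)])
cv2.imwrite("pics/c7.png",np.clip(o*1.8,0,255).astype(np.uint8))
E
```

```text
382 [144, 141, 138, 141, 141, 146, 154, 97, 49, 44, 53, 52, 54, 52, 48, 55, 45, 57, 53, 51, 51, 45, 42, 50, 196, 125, 115, 117, 120, 121, 119, 114, 111, 115]
386 [139, 141, 139, 140, 143, 156, 99, 51, 48, 51, 47, 54, 52, 51, 50, 50, 58, 48, 54, 61, 48, 45, 50, 43, 43, 83, 86, 86, 84, 79, 84, 123, 122, 119]
388 [145, 141, 141, 140, 145, 151, 97, 46, 45, 53, 54, 50, 52, 54, 49, 51, 54, 52, 50, 47, 49, 54, 46, 45, 51, 77, 82, 82, 82, 82, 79, 121, 118, 121]
391 [139, 141, 145, 143, 136, 146, 131, 53, 45, 58, 48, 49, 54, 52, 46, 56, 55, 52, 54, 53, 51, 43, 43, 50, 36, 78, 113, 111, 124, 122, 124, 119, 119, 119]
394 [146, 146, 143, 143, 142, 143, 150, 133, 57, 50, 48, 54, 53, 54, 52, 52, 47, 55, 50, 54, 49, 50, 47, 52, 71, 118, 119, 116, 123, 117, 121, 117, 121, 117]
382 [102, 95, 99, 96, 98, 97, 101, 97, 102, 108, 64, 48, 45, 46, 53, 51, 45, 46, 51, 43, 49, 52, 36, 39, 120, 119, 121, 116, 117, 119, 123, 113, 115, 119]
386 [103, 96, 103, 98, 77, 81, 74, 59, 61, 56, 51, 44, 43, 47, 46, 41, 46, 48, 46, 52, 51, 49, 47, 40, 35, 87, 85, 80, 81, 84, 80, 123, 122, 116]
388 [56, 66, 88, 87, 92, 107, 110, 104, 105, 102, 111, 108, 107, 75, 42, 40, 46, 48, 45, 44, 53, 46, 47, 41, 39, 69, 86, 79, 86, 79, 76, 119, 122, 119]
391 [103, 102, 98, 102, 103, 98, 102, 100, 104, 108, 104, 105, 38, 47, 41, 49, 49, 51, 46, 46, 42, 40, 50, 45, 34, 79, 111, 112, 127, 124, 120, 119, 122, 118]
394 [93, 87, 83, 77, 84, 85, 85, 82, 47, 33, 43, 49, 46, 39, 46, 39, 51, 44, 45, 45, 48, 47, 42, 38, 78, 124, 118, 119, 119, 119, 119, 120, 119, 120]
```

View pics/c7.png

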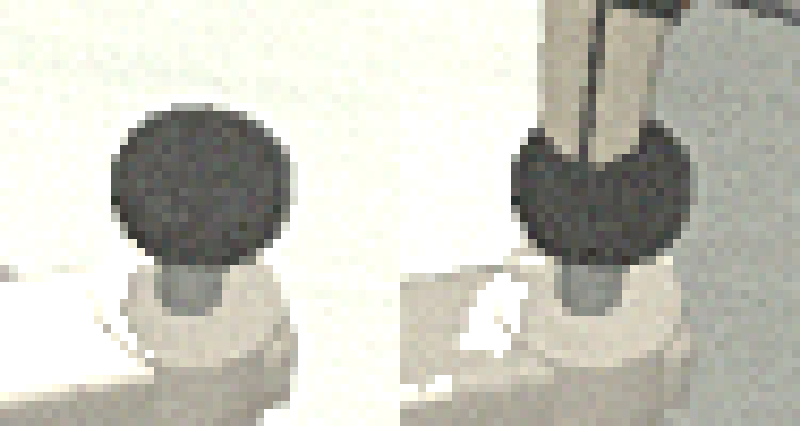

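```bash
python3 - <<'E'
from h import *
from plant import robot
print(robot.pinch_z,Cam("scene").proj([.1678,.5754,.1915]),Cam("top").proj([.1678,.5754,.1915]))
E
python3 -m inch '[[1,0,0,-0.003,0],[1,0,0,-0.006,0],[1,0,0,-0.009,0],[1,0,0,-0.009,0]]'
```

```text
0.0188 [[548.52159338 176.6590673 ]] [[ 76.90812896 376.40454951]]
t: 12.92
tool_pos: [0.5362, 0.1507, 0.2479]
orientation: [-1.28, -1.098, 1.093]
force: [-0.2, 0.4, 1.1]
opening: 0.0005
```

```bash
python3 -m inch '[[1,0,0,-0.003,0],[1,0,0,-0.006,0],[1,0,0,-0.008,0],[1,0,0,-0.008,0]]'
cat > kb.py <<'E'
from plant import robot
import cv2,numpy as np
s=robot.read_camera("scene")["color"];g=s.max(2)
for c in(382,391,394): print(c,g[218:246,c].tolist())
print(robot.read_state()["force"])
E
python3 kb.py
```

```text
t: 13.42
tool_pos: [0.5363, 0.1507, 0.2398]
orientation: [-1.28, -1.098, 1.093]
force: [-0.9, 0.8, 1.9]
opening: 0.0005
382 [102, 107, 108, 78, 51, 41, 50, 50, 46, 43, 55, 42, 45, 38, 49, 120, 120, 120, 121, 118, 118, 118, 120, 115, 98, 118, 107, 94]
391 [102, 101, 104, 109, 72, 36, 44, 47, 45, 47, 45, 49, 44, 44, 44, 43, 130, 124, 123, 120, 119, 120, 121, 123, 102, 95, 98, 99]
394 [43, 43, 40, 43, 45, 43, 45, 47, 43, 47, 44, 45, 48, 35, 50, 124, 122, 117, 121, 118, 116, 120, 118, 97, 88, 96, 90, 92]
[-0.32169564 -0.04975394  1.90877989]
```

The knob is now moving down: its lower edge has shifted 3 px, about 11 mm. First contact was at a TCP reading near 0.25, so the tool reads low by about 20 mm. I'll continue until the hard stop.

```bash
python3 -m inch '[[1,0,0,-0.003,0],[1,0,0,-0.006,0],[1,0,0,-0.009,0],[1,0,0,-0.012,0],[1,0,0,-0.012,0]]'
python3 -m inch '[[1,0,0,-0.001,0],[1,0,0,-0.002,0],[1,0,0,-0.003,0],[1,0,0,-0.003,0]]'; python3 kb.py
```

```text
t: 14.1
tool_pos: [0.5363, 0.1507, 0.2283]
orientation: [-1.281, -1.098, 1.093]
force: [-2.5, -0.0, 5.3]
opening: 0.0006
t: 14.6
tool_pos: [0.5364, 0.1507, 0.2262]
orientation: [-1.281, -1.099, 1.093]
force: [-3.2, -0.9, 7.1]
opening: 0.0003
382 [96, 99, 100, 107, 107, 99, 109, 77, 53, 40, 43, 51, 50, 47, 44, 42, 47, 38, 63, 122, 118, 118, 119, 116, 100, 111, 107, 99]
391 [97, 99, 105, 99, 108, 109, 92, 78, 44, 43, 44, 49, 43, 46, 44, 42, 45, 44, 37, 79, 123, 123, 119, 122, 109, 96, 96, 101]
394 [97, 104, 107, 44, 35, 45, 44, 48, 41, 46, 46, 42, 41, 47, 38, 41, 41, 41, 76, 123, 125, 116, 121, 99, 91, 92, 91, 89]
[-4.17959785 -0.85280121  8.23015373]
```

```bash
python3 -m inch '[[1,0,0,-0.001,0],[1,0,0,-0.002,0],[1,0,0,-0.003,0],[1,0,0,-0.003,0]]'
python3 -m inch '[[1,0,0,-0.001,0],[1,0,0,-0.002,0],[1,0,0,-0.002,0]]'; python3 kb.py
```

```text
t: 15.15
tool_pos: [0.5364, 0.1507, 0.224]
orientation: [-1.281, -1.099, 1.092]
force: [-3.6, -1.0, 8.1]
opening: 0.0003
t: 15.52
tool_pos: [0.5364, 0.1507, 0.2229]
orientation: [-1.282, -1.1, 1.092]
force: [-3.7, -0.9, 8.9]
opening: 0.0005
382 [100, 100, 100, 103, 97, 101, 106, 108, 78, 50, 47, 46, 44, 49, 46, 49, 41, 45, 37, 94, 119, 120, 123, 118, 97, 113, 107, 96]
391 [101, 102, 101, 105, 101, 107, 96, 94, 57, 37, 41, 48, 44, 49, 44, 48, 41, 45, 39, 34, 77, 126, 119, 124, 109, 91, 100, 97]
394 [100, 96, 106, 86, 45, 36, 45, 47, 44, 48, 47, 34, 49, 47, 38, 46, 45, 35, 41, 128, 125, 120, 120, 96, 94, 97, 91, 94]
[-3.45601109 -1.12358835  9.25775148]
```

```bash
python3 -m inch '[[1,0,0,-0.001,0],[1,0,0,-0.002,0],[1,0,0,-0.003,0],[1,0,0,-0.003,0]]'
python3 -m inch '[[1,0,0,-0.001,0],[1,0,0,-0.002,0],[1,0,0,-0.003,0],[1,0,0,-0.003,0]]'; python3 kb.py
```

```text
t: 16.08
tool_pos: [0.5365, 0.1507, 0.2221]
orientation: [-1.283, -1.101, 1.091]
force: [-7.5, -1.4, 15.3]
opening: 0.0005
t: 16.58
tool_pos: [0.5366, 0.1507, 0.222]
orientation: [-1.284, -1.103, 1.09]
force: [-9.4, -2.2, 20.3]
opening: 0.0006
382 [100, 98, 102, 100, 103, 98, 107, 105, 112, 69, 45, 42, 45, 48, 51, 41, 47, 47, 40, 41, 123, 123, 120, 118, 98, 115, 106, 99]
391 [103, 101, 97, 99, 101, 106, 100, 91, 73, 42, 41, 52, 50, 45, 40, 47, 44, 40, 41, 39, 76, 129, 117, 125, 104, 99, 99, 104]
394 [96, 96, 102, 104, 61, 37, 38, 49, 47, 39, 45, 47, 49, 40, 47, 46, 40, 41, 37, 101, 121, 120, 119, 100, 90, 92, 91, 89]
[-9.98527471 -1.50560978 20.09882544]
```

Hard stop reached: 20 N with no further motion. Now up and away, slowly first.

```bash
python3 -m inch '[[1,0,0,0.008,0],[1,0,0,0.016,0],[1,0,0,0.024,0],[1,0,0,0.034,0],[1,0,0,0.06,0],[1,0,0,0.1,0],[1,-0.03,-0.01,0.13,0],[1,-0.06,-0.02,0.14,0]]'
python3 -m inch '[[1,-0.04,-0.02,0,0],[1,-0.08,-0.05,0,0],[1,-0.1,-0.1,0,0],[1,-0.1,-0.15,0,0],[1,-0.1,-0.2,0,0],[1,-0.1,-0.24,0,0],[1,-0.1,-0.28,0,0],[1,-0.1,-0.28,0,0]]'
python3 - <<'E'
from plant import robot
import cv2,numpy as np
s=robot.read_camera("scene")["color"][...,::-1];t=robot.read_camera("top")["color"][...,::-1]
c5=cv2.imread("pics/c5.png")[:450,:480]
o=np.zeros((560,800,3),np.uint8)
o[:375,:400]=cv2.resize(c5,(400,375));o[:375,400:]=cv2.resize(s[195:345,265:425],(400,375),interpolation=cv2.INTER_CUBIC)
o[375:,:246]=cv2.resize(s,(246,185));o[375:,246:492]=cv2.resize(t,(246,185));o[375:,500:697]=cv2.resize(t[165:315,190:350],(197,185))
cv2.imwrite("pics/c8.png",o)
E
```

```text
t: 17.62
tool_pos: [0.4767, 0.1306, 0.3643]
orientation: [-1.285, -1.105, 1.088]
force: [-0.3, 0.0, -0.6]
opening: 0.0002
t: 18.62
tool_pos: [0.3762, -0.1513, 0.3639]
orientation: [-1.286, -1.101, 1.086]
force: [0.1, 0.7, 0.3]
opening: 0.0002
```

View pics/c8.png

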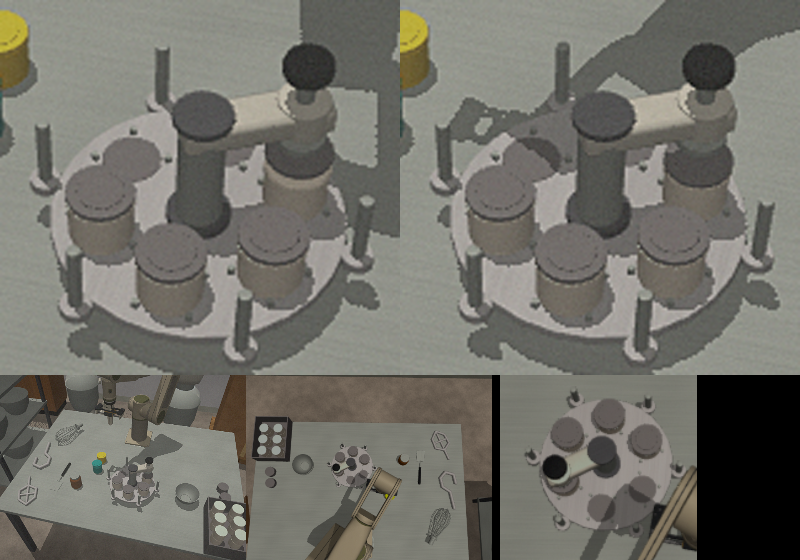

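Before pressing (left), the lid stood high at (299,160). Now (right) it is down at (699,165), level with the closed tubs. The knob is back up at (708,66), the table is on its stop, all tubs are in place and the bystanders haven't moved.

```bash
python3 -c "
from plant import robot
print(robot.read_state()['force']);print(robot.close_job())"
```

```text
[-0.03957973  1.08568917 -0.29242931]
the job is handed in; nothing more can be done
None
```

The proud lid is pressed home and the job is handed in at about 19 s of the 72 s allowed.

- **Turning:** The proud-lid tub stood two steps counter-clockwise from the press. I turned the table two clicks clockwise by pushing the handle posts at about 5 N. Pictures after each click showed the table resting on its stop.
- **Pressing:** I pushed the knob down to its hard stop, where the force rose to 20 N with no further travel. I then let the press rise and moved the arm clear.
- **Last checks:** The final picture shows the lid down level with the closed tubs and the knob back up. All four tubs stand in their places, and the bowl, spatula and jar look unmoved. I checked the lid and the things around it by eye only and did not measure them.
- **Disagreements:**
  - The knob was first touched about 20 mm lower in the reported tool height than its given height of 276 mm. In the camera picture the closed fingertips also sat about 20 mm above the reported tool point. I found contact by the force and the picture instead.
  - In the first pictures the gap under the proud lid was hard to see. I was only sure of the choice once that tub stood under the press.

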